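# Put the piled hand-held testers back in their foam trays

## Robot

A 6-joint arm with a two-finger parallel gripper is mounted at the origin on the work surface. World frame = base frame: x ahead of the robot, y to its left, z up, the work surface at z = 0. Lengths are in mm, angles in rad, forces in N, time in s.
With the tool pointing down it reaches from about 400 to 925 mm from the base axis. Payload 12.5 kg.
Tool frame: the origin (TCP) lies at the centre of the arm's flange, where the gripper is bolted on; the fingertips stand 190 mm ahead of it and the grasp point (between the pads) lies 171 mm ahead of it; z points along the fingers, y is the line along which they close (so a half turn about z gives the same grasp; the last joint's range is limited). The gripper opens to 95 mm and grips with 3 to 60 N. Pads are 20 mm wide; open, the fingers measure 119 mm over their backs; the gripper's body (75 mm by 180 mm) begins 59 mm behind the grasp point.
Start: joints at [1.242, 0.491, 1.559, -0, 1.092, -0.106], TCP at [138.076, 609.557, 404.761] pointing down, gripper open.
Joint ranges: [-3.1, 3.1], [-0.84, 2.19], [0.05, 2.79], [-1.13, 4.28], [0.06, 2.93], [-2.69, 2.69]. Speed limits (rad/s): [2.22, 2.22, 2.79, 3.14, 3.14, 3.14].

## Interface

Orientations are given as [roll, pitch, yaw] about the fixed x, y, z axes, in that order (R = Rz(yaw) Ry(pitch) Rx(roll)).
In Python, from cell import env, read_camera, search_frame, cut_out gives the robot as it stands. The module is installed in compiled form; this text tells all that it offers.
- The arm moves only by the tool move_arm, never from a script. Its argument "commands" is a list of rows, each a list of 3 entries, a list of its own where there are three numbers: the shift along the world's x, y, z normalised to -1 to 1, where 1 is 0.03 m, then the turn about the world's z normalised to -1 to 1, where 1 is 0.08 rad, then the opening, from -1 (shut) to 1 (fully open), so that 0 is half open. A call has 1 to 20 rows; each row shifts and turns the commanded pose from where the row before left it; what a row does not reach is not made up. A row lasts 1/12 s, in which the tool goes at most 41.7 mm and 7.16 degrees, less where a joint would pass 70% of its speed; a pose out of reach is approached as far as the arm can. A call with a number of a shift or a turn outside -1 to 1 is refused whole. A call with a gripper value outside its range is refused whole. The fingers move at their own pace and stop on an object; the grip force is fixed at half the most. Time passes only in rows, so rows that do not move let the fingers close. It gives the time, the measured TCP pose, the force, the opening and the grip force at its end, in the units of the state.
- env.state(): the state, without advancing time (a new reading comes with each control period).
- read_camera(name): name is "side" or "top"; returns a dict with "image" (384x512x3 uint8, red, green, blue), "fx", "fy", "cx", "cy" (pixels), "rvec" (rotation vector, rad) and "tvec" (3), from world to camera coordinates, as OpenCV has them. Camera axes: x right, y down, z forward; pixel columns grow to the right and rows downward; lengths in mm; the calibration is good to about 2 mm. A picture is of the moment at which its call begins. There is no depth.
- env.job_done(): hands the job in; it is judged then, once.
Trained networks look in a picture, given as the dict that the camera call returned (one of the last four; its "shot" number tells which), for a name from the list of things; names that differ only in an ending like _2 or _b are one class to them, and where a whole thing is asked for, a point or a joint stands for the part that bears it (a point fixed in the world has none). Each returns a list of dicts, best first, with "confidence" (0 to 1); they miss things now and then, are a little off and sometimes report something else, mostly with a low value. They report only what shows in the picture. A call takes as long as a camera call. They do not tell look-alikes from the thing itself.
- search_frame(thing, picture): "at" ([column, row] in pixels, amid what is visible of it).
- cut_out(thing, picture): "region" (384x512 bool, what is visible of it) and "at" ([column, row] in pixels, amid what is visible of it).
The state is a dict: "t": time; "joints": joint angles; "qvel": joint speeds; "tau": joint torques, N m; "eef_pos": TCP position; "tcp_rot": TCP orientation; "ft_force": force on the tool from outside, world axes, zero at the start; "moment": the same for the moment, N m; "opening": opening from 0.0 (shut) to 1.0 (fully open); "grip_force": force on a finger pad.
Only numpy, scipy, OpenCV 4.12 (cv2) and the standard library are available. Lean on these libraries where they do the work, as an engineer would, in place of code of your own. Each camera call takes 0.05 s, during which the arm holds its last target. There are 200 camera calls.

## Task

The lab class is over: take the pile of four hand-held testers apart one at a time from the top down, and lay each one face up in its own foam tray, the one whose recess has that tester's colour and outline (either way round), so that it lies flat at the bottom of the recess. Carry the testers level, set them down rather than letting them fall, and leave the solder reel and the screwdriver where they are.

Things in the scene. Friction and masses are not known exactly. Their poses are not given: they have to be found in the camera images.
- multimeter: Hand-held digital multimeter: yellow holster, dark face with display, round dial and three sockets. A rigid box 118 (its x) x 60 (its y) x 32 mm high (its z, face up); origin at the centre of its underside. Weighs 0.1 to 0.35 kg. At the start it lies on the mat beside the pocket oscilloscope, under the LCR meter; the mat is 3 mm thick, and the two lie side by side with their long sides about parallel, 22 to 40 mm apart, either one on either side.
- pocket_scope: Hand-held pocket oscilloscope: blue case, large dark screen and rows of grey keys. A rigid box 106 (its x) x 58 (its y) x 32 mm high (its z, face up); origin at the centre of its underside. Weighs 0.1 to 0.35 kg. At the start it lies on the mat beside the multimeter, under the LCR meter; the mat is 3 mm thick, and the two lie side by side with their long sides about parallel, 22 to 40 mm apart, either one on either side.
- lcr_meter: Hand-held LCR meter: long red case, display and dark keys. A rigid box 132 (its x) x 56 (its y) x 30 mm high (its z, face up); origin at the centre of its underside. Weighs 0.1 to 0.35 kg. At the start it lies crosswise, bridging the multimeter and the oscilloscope.
- component_tester: Hand-held component tester: short white case, small screen and a green socket. A rigid box 76 (its x) x 54 (its y) x 28 mm high (its z, face up); origin at the centre of its underside. Weighs 0.1 to 0.35 kg. At the start it lies on top of the pile, on the LCR meter.
- multimeter_tray: Fixed storage tray of the multimeter: grey shell 172 (x) x 100 (y) x 15 mm, filled with dark foam (top 14 mm above the bench) that has one recess 130 (x) x 72 mm (y), centred, open above, 10 mm deep, with a yellow floor 4 mm above the bench; finger notches 46 mm long in the middle of both long sides reach out to the shell. Origin at the centre of the tray's underside, z up.
- pocket_scope_tray: Fixed storage tray of the pocket scope: grey shell 172 (x) x 100 (y) x 15 mm, filled with dark foam (top 14 mm above the bench) that has one recess 118 (x) x 70 mm (y), centred, open above, 10 mm deep, with a blue floor 4 mm above the bench; finger notches 46 mm long in the middle of both long sides reach out to the shell. Origin at the centre of the tray's underside, z up.
- lcr_meter_tray: Fixed storage tray of the lcr meter: grey shell 172 (x) x 100 (y) x 15 mm, filled with dark foam (top 14 mm above the bench) that has one recess 144 (x) x 68 mm (y), centred, open above, 10 mm deep, with a red floor 4 mm above the bench; finger notches 46 mm long in the middle of both long sides reach out to the shell. Origin at the centre of the tray's underside, z up.
- component_tester_tray: Fixed storage tray of the component tester: grey shell 172 (x) x 100 (y) x 15 mm, filled with dark foam (top 14 mm above the bench) that has one recess 88 (x) x 66 mm (y), centred, open above, 10 mm deep, with a white floor 4 mm above the bench; finger notches 46 mm long in the middle of both long sides reach out to the shell. Origin at the centre of the tray's underside, z up.
- solder_reel: Bystander: reel of solder standing on end, orange flanges 56 mm in diameter, 43 mm high, beyond the pile; origin at the centre of its underside. Not to be moved.
- screwdriver: Bystander: screwdriver with an amber handle, 170 mm long along its x, lying on the bench beyond the trays; origin under its middle. Not to be moved.
There are look-alikes about, which are no part of the job. What is shaped like the pocket_scope_tray but green is not meant.

How it is judged (in metres and radians):
On the way, in this order (a step that is already met when the one before it is completed fails the run):
1. the component tester, from the top of the pile, lies in its tray (horizontal distance between component_tester and component_tester_tray below 0.011 m and z of component_tester in the frame of component_tester_tray between 0.001 and 0.007 m and angle between the x axis of component_tester and the x axis of component_tester_tray, either way round below 0.2 rad and angle between component_tester's own z axis and vertical below 0.06 rad and contact force between the fingers and component_tester below 0.1 N and linear speed of component_tester below 0.02 m/s), for 0.2 s.
2. the LCR meter lies in its tray (horizontal distance between lcr_meter and lcr_meter_tray below 0.011 m and z of lcr_meter in the frame of lcr_meter_tray between 0.001 and 0.007 m and angle between the x axis of lcr_meter and the x axis of lcr_meter_tray, either way round below 0.2 rad and angle between lcr_meter's own z axis and vertical below 0.06 rad and contact force between the fingers and lcr_meter below 0.1 N and linear speed of lcr_meter below 0.02 m/s), for 0.2 s.
3. the multimeter and the pocket oscilloscope, in either order, lie in their trays (horizontal distance between multimeter and multimeter_tray below 0.011 m and z of multimeter in the frame of multimeter_tray between 0.001 and 0.007 m and angle between the x axis of multimeter and the x axis of multimeter_tray, either way round below 0.2 rad and angle between each of multimeter, pocket_scope's own z axis and vertical below 0.06 rad and contact force between the fingers and multimeter below 0.1 N and linear speed of each of multimeter, pocket_scope below 0.02 m/s and horizontal distance between pocket_scope and pocket_scope_tray below 0.011 m and z of pocket_scope in the frame of pocket_scope_tray between 0.001 and 0.007 m and angle between the x axis of pocket_scope and the x axis of pocket_scope_tray, either way round below 0.2 rad and contact force between the fingers and pocket_scope below 0.1 N), for 0.2 s.
At the end, for the whole second after the job is handed in: Each of the four testers is released and at rest in the tray that belongs to it: within 11 mm of the tray's centre, its underside at the recess floor (within 3 mm), face up within 0.06 rad, its long axis within 0.2 rad of the tray's, either way round (all of step 1 and all of step 2 and all of step 3); the robot touches nothing.
It fails at once if a tester is tipped by more than 0.5 rad (angle between any of multimeter, pocket_scope, lcr_meter, component_tester's own z axis and vertical above 0.5 rad).
It fails at once if a tester is let fall (moves at over 0.7 m/s while no finger touches it: a drop of about 25 mm) ((linear speed of multimeter above 0.7 m/s and contact force between the fingers and multimeter below 0.05 N) or (linear speed of pocket_scope above 0.7 m/s and contact force between the fingers and pocket_scope below 0.05 N) or (linear speed of lcr_meter above 0.7 m/s and contact force between the fingers and lcr_meter below 0.05 N) or (linear speed of component_tester above 0.7 m/s and contact force between the fingers and component_tester below 0.05 N)).
It fails at once if the solder reel or the screwdriver is moved by more than 25 mm (distance of any of solder_reel, screwdriver from where it was at the start of the episode above 0.025 m).
It also fails if it takes over 128 s, if anything falls off the work surface, if the arm or the gripper's body presses on something with over 40 N, if the wrist force passes 120 N, or if a joint passes its speed limit or range.

## Working session

There is one attempt and no reset: what is moved stays moved. The work goes in short steps, Python scripts to look and compute and a tool call to move; the robot and the scene stay as the last step left them, time stands still between calls to the robot, and variables do not carry over. Pictures are saved under pics/ and viewed, at most 14 in all, crops included, and the job is handed in when it is done.

Besides the shell and the picture viewer there is one more tool, called as name([rows], argument=value, ...), one row to a line, values as JSON. move_arm: Moves the arm, as the interface text tells. Its arguments: {"type":"object","properties":{"commands":{"type":"array","items":{"type":"array"}}},"required":["commands"]}

```bash
mkdir -p pics
cat > h.py <<'E'
import numpy as np, cv2
from cell import env, read_camera, search_frame, cut_out
def cam(n):
    p=read_camera(n); p['R']=cv2.Rodrigues(np.array(p['rvec'],float))[0]; p['t']=np.array(p['tvec'],float).ravel(); return p
def ray(p,uv):
    d=p['R'].T@np.array([(uv[0]-p['cx'])/p['fx'],(uv[1]-p['cy'])/p['fy'],1.]); return -p['R'].T@p['t'],d
def atz(p,uv,z):
    c,d=ray(p,uv); return c+d*(z-c[2])/d[2]
def tri(p,a,q,b):
    c1,d1=ray(p,a);c2,d2=ray(q,b)
    s=np.linalg.lstsq(np.c_[d1,-d2],c2-c1,rcond=None)[0]
    x,y=c1+s[0]*d1,c2+s[1]*d2
    return (x+y)/2,np.linalg.norm(x-y)
def proj(p,X):
    v=p['R']@np.array(X,float)+p['t']; return np.array([p['fx']*v[0]/v[2]+p['cx'],p['fy']*v[1]/v[2]+p['cy']])
def save(p,n,crop=None,s=1.5):
    im=p['image'][...,::-1]
    if crop: im=im[crop[1]:crop[3],crop[0]:crop[2]]
    cv2.imwrite('pics/'+n,cv2.resize(im,None,fx=s,fy=s,interpolation=cv2.INTER_CUBIC))
E
python3 - <<'E'
from h import *
T=cam('top');S=cam('side')
save(T,'t0.png');save(S,'s0.png')
for p in (T,S): print(p['fx'],p['cx'],p['cy'],-p['R'].T@p['t'],p['R'][2])
names=['multimeter','pocket_scope','lcr_meter','component_tester']
for n in names+[m+'_tray' for m in names]+['solder_reel','screwdriver']:
    for l,p in (('T',T),('S',S)):
        print(n,l,[(np.round(r['at']).tolist(),round(r['confidence'],2)) for r in search_frame(n,p)][:4])
print(env.state())
E
```

```text
437.23253849755287 255.4231693935689 194.5867411103658 [ 452.29812864   23.05069421 1117.80226599] [ 0.07782199 -0.01635211 -0.99683316]
494.3081599975943 258.0472730494009 199.96346366325932 [-194.21586028 -975.50376155  839.66089273] [ 0.50987641  0.67850128 -0.52883085]
multimeter T [([218.0, 204.0], 0.92)]
multimeter S [([226.0, 210.0], 0.65), ([249.0, 216.0], 0.24)]
pocket_scope T [([267.0, 201.0], 0.85)]
pocket_scope S [([250.0, 229.0], 0.61)]
lcr_meter T [([264.0, 215.0], 0.87), ([264.0, 203.0], 0.34)]
lcr_meter S [([243.0, 216.0], 0.62)]
component_tester T [([246.0, 212.0], 0.76)]
component_tester S [([241.0, 199.0], 0.57), ([227.0, 211.0], 0.38)]
multimeter_tray T [([170.0, 213.0], 0.72)]
multimeter_tray S [([208.0, 198.0], 0.85)]
pocket_scope_tray T [([350.0, 290.0], 0.83), ([403.0, 212.0], 0.62)]
pocket_scope_tray S [([236.0, 301.0], 0.67), ([332.0, 300.0], 0.59)]
lcr_meter_tray T [([110.0, 201.0], 0.72)]
lcr_meter_tray S [([190.0, 175.0], 0.55)]
component_tester_tray T [([343.0, 188.0], 0.85)]
component_tester_tray S [([312.0, 257.0], 0.94)]
solder_reel T []
solder_reel S [([309.0, 192.0], 0.51)]
screwdriver T [([168.0, 217.0], 0.71), ([364.0, 118.0], 0.57), ([404.0, 214.0], 0.34)]
screwdriver S [([374.0, 241.0], 0.71)]
{'t': 1.1, 'joints': array([ 1.24238290e+00,  4.90874024e-01,  1.55891555e+00,  1.49761753e-05,
        1.09169460e+00, -1.05577896e-01]), 'qvel': array([-0.00126377, -0.0014816 ,  0.00024505, -0.00273137,  0.00039719,
        0.00014885]), 'tau': array([ 1.97177178e-03, -6.12476993e+01, -2.58436507e+01,  6.93927356e-02,
        4.44068096e-02,  3.67433768e-05]), 'eef_pos': array([138.08260999, 609.54579637, 404.77172272]), 'tcp_rot': array([ 3.14148338e+00, -1.78527091e-06,  2.91875022e+00]), 'ft_force': array([ 0.15287771, -0.49326104,  0.77346983]), 'moment': array([-0.01283918,  0.00669792, -0.04663243]), 'grip_force': 0.0, 'opening': 0.997225135116679}
```

View pics/t0.png

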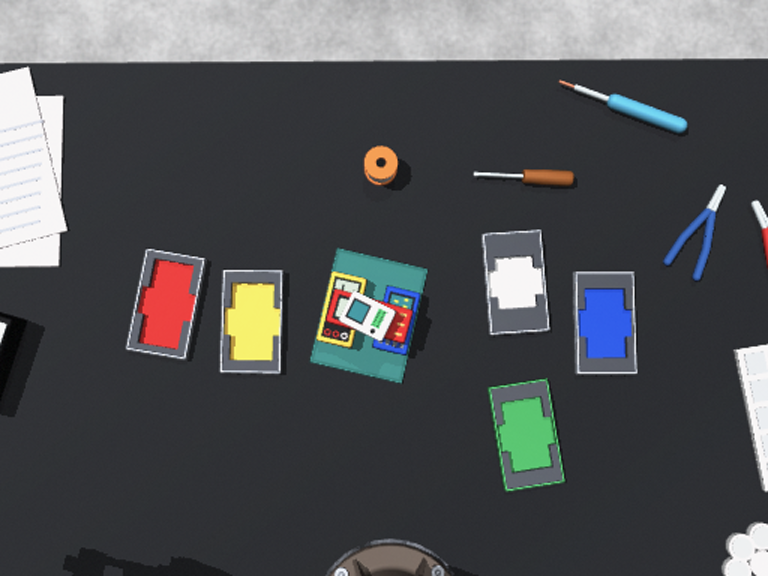

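View pics/s0.png

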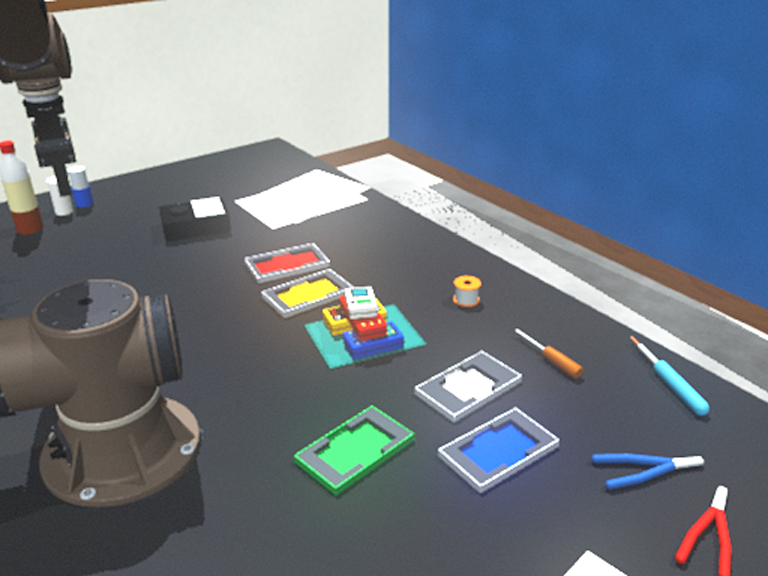

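The top view (×1.5) shows the pile at (370,315), with the white tester on the red one over the yellow and blue ones. The trays are red (167,303), yellow (250,322), white (515,282) and blue (605,322). There are two candidates for pocket_scope_tray, at top px (403,214) and (350,290). The first has a blue floor and grey shell, so it fits. The second is green, so it is the look-alike. I'll confirm this in a crop and measure the poses.

```bash
cat > m.py <<'E'
from h import *
def rect(p,mask,z):
    m=mask.astype(np.uint8); n,l,s,_=cv2.connectedComponentsWithStats(m)
    k=1+np.argmax(s[1:,4]); c=max(cv2.findContours((l==k).astype(np.uint8),cv2.RETR_EXTERNAL,cv2.CHAIN_APPROX_NONE)[0],key=len)[:,0]
    g=np.array([atz(p,q,z)[:2] for q in c],np.float32)
    (cx,cy),_,_=r=cv2.minAreaRect(g); b=cv2.boxPoints(r)
    e1,e2=b[1]-b[0],b[2]-b[1]; e=e1 if np.hypot(*e1)>np.hypot(*e2) else e2
    return np.round([cx,cy,np.arctan2(e[1],e[0])%np.pi,*sorted((np.hypot(*e1),np.hypot(*e2)))],3)
E
python3 - <<'E'
from m import *
T=cam('top');S=cam('side')
ns=['multimeter','pocket_scope','lcr_meter','component_tester']
zt=dict(multimeter=35,pocket_scope=35,lcr_meter=65,component_tester=93)
for n in ns+[k+'_tray' for k in ns]:
    z=zt.get(n,15)
    for r in cut_out(n,T)[:2]:
        print(n,np.round(r['at']),round(r['confidence'],2),rect(T,r['region'],z), 'reach',np.round(np.hypot(*atz(T,r['at'],z)[:2])))
    if n!='pocket_scope_tray':
        a=cut_out(n,T)[0]['at'];b=cut_out(n,S)[0]['at'];print('   tri',tri(T,a,S,b))
im=T['image'].astype(int);hsv=cv2.cvtColor(T['image'],cv2.COLOR_RGB2HSV)
H,s,v=[hsv[...,i].astype(int) for i in range(3)]
print('white floor',rect(T,(s<40)&(v>180)&(np.add.outer(np.zeros(384),np.arange(512))>310)&(np.add.outer(np.zeros(384),np.arange(512))<375)&(np.add.outer(np.arange(384),np.zeros(512))>150)&(np.add.outer(np.arange(384),np.zeros(512))<225),4))
for nm,lo,hi,x0,x1 in(('red',0,8,80,140),('yellow',20,35,140,200),('blue',105,125,370,430)):
    m=(H>=lo)&(H<=hi)&(s>120)&(v>90);m[:,:x0]=0;m[:,x1:]=0;m[:150]=0;m[260:]=0;print(nm,rect(T,m,4))
save(T,'pile.png',(200,160,290,260),6);save(T,'trays.png',(310,140,430,335),3)
E
```

```text
multimeter [218. 206.] 0.91 [509.693  75.414   2.919  58.581 117.499] reach 519.0
   tri (array([502.94606349, 107.58060854,  -7.7532289 ]), np.float64(19.812712454975784))
pocket_scope [269. 206.] 0.71 [528.949 -25.291   1.167  34.156  59.006] reach 510.0Traceback (most recent call last):
  File "<stdin>", line 10, in <module>
IndexError: list index out of range
```

Run:
```python
from m import *
T=cam('top');S=cam('side')
save(T,'pile.png',(200,160,290,260),6);save(T,'trays.png',(310,140,430,335),3);save(S,'spile.png',(195,180,295,250),6)
ns=['multimeter','pocket_scope','lcr_meter','component_tester']
zt=dict(multimeter=35,pocket_scope=35,lcr_meter=65,component_tester=93)
for n in ns+[k+'_tray' for k in ns]:
    z=zt.get(n,15)
    R=cut_out(n,T)[:3]; Q=cut_out(n,S)[:3]
    for r in R: print(n,np.round(r['at']),round(r['confidence'],2),rect(T,r['region'],z))
    for r in R:
        for q in Q: print('   tri',np.round(r['at']),np.round(q['at']),np.round(tri(T,r['at'],S,q['at'])[0]),round(tri(T,r['at'],S,q['at'])[1],1))
hsv=cv2.cvtColor(T['image'],cv2.COLOR_RGB2HSV)
H,s,v=[hsv[...,i].astype(int) for i in range(3)]
for nm,mm,x0,x1 in(('red',((H<8)|(H>172))&(s>120),80,140),('yellow',(H>20)&(H<35)&(s>120),140,195),('blue',(H>105)&(H<125)&(s>120),370,430),('white',(s<40)&(v>200),324,363)):
    m=mm&(v>90);m[:,:x0]=0;m[:,x1:]=0;m[:165]=0;m[260:]=0;print(nm,rect(T,m,4))
```

```text
multimeter [222. 216.] 0.63 [509.337  75.292   2.916  62.181 118.823]
   tri [222. 216.] [224. 211.] [484.  92.  16.] 5.3
   tri [222. 216.] [372. 240.] [615. -88.   8.] 441.6
pocket_scope [267. 207.] 0.71 [491.395 -15.255   2.884  59.576 107.575]
lcr_meter [265. 213.] 0.93 [486.188 -16.689   3.128  43.417  60.155]
component_tester [246. 208.] 0.6 [496.18   31.827   1.095  53.441  74.487]
   tri [246. 208.] [240. 200.] [500.  31.  77.] 3.1
multimeter_tray [171. 214.] 0.79 [493.762 225.602   3.13  105.746 168.49 ]
multimeter_tray [246. 211.] 0.22 [498.723  32.523   1.118  55.961  80.257]
   tri [171. 214.] [205. 195.] [492. 219.   8.] 3.5
   tri [246. 211.] [205. 195.] [451.  52. 110.] 98.7
pocket_scope_tray [351. 292.] 0.9 [ 2.99295e+02 -2.29381e+02  1.54000e-01  1.07493e+02  1.77772e+02]
pocket_scope_tray [403. 212.] 0.7 [ 483.801 -367.583    3.132  104.262  170.006]
   tri [351. 292.] [332. 298.] [ 375. -310.   30.] 233.7
   tri [351. 292.] [236. 300.] [ 292. -233.    4.] 4.6
   tri [403. 212.] [332. 298.] [ 487. -371.    4.] 7.3
   tri [403. 212.] [236. 300.] [ 383. -304.   49.] 232.4
lcr_meter_tray [110. 204.] 0.91 [523.911 369.566   2.957 104.47  172.06 ]
lcr_meter_tray [341. 189.] 0.75 [ 5.53242e+02 -2.18230e+02  7.30000e-02  1.04764e+02  1.77960e+02]
   tri [110. 204.] [189. 173.] [520. 373.  12.] 1.1
   tri [341. 189.] [189. 173.] [ 410. -101.  293.] 251.4
component_tester_tray [340. 188.] 0.62 [ 5.53200e+02 -2.17569e+02  7.60000e-02  1.05684e+02  1.75145e+02]
red [524.394 372.555   2.964  91.222 144.07 ]
yellow [492.706 227.652   3.13   91.33  126.946]
blue [ 482.64  -372.366    3.128   88.557  117.716]
white [ 553.677 -222.159    1.627   84.793   87.736]
```

View pics/pile.png

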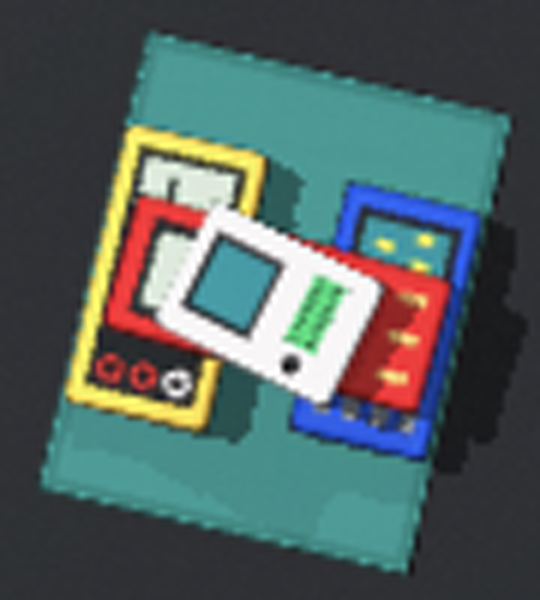

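View pics/trays.png

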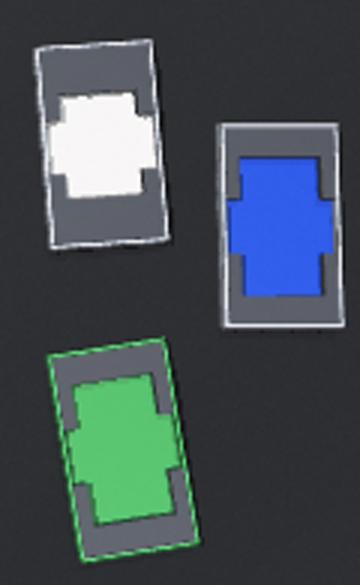

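View pics/spile.png

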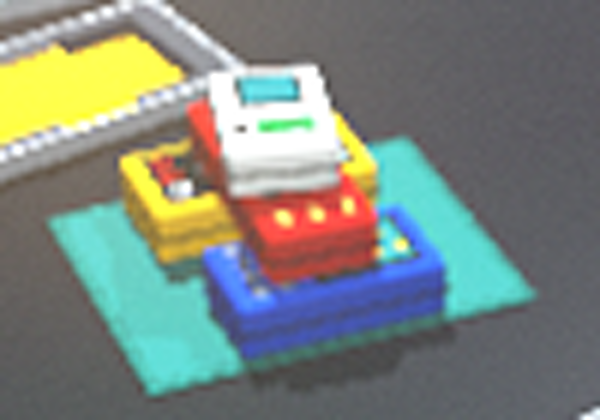

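The crops confirm the pieces:
- **Tray choice:** the blue-floored tray in the grey shell (top px 403,214) is the scope tray. The green one (350,290) is the look-alike.
- **White tester:** it is on top at top px (246,210), about (496.5, 32) at z≈93, yaw 1.10. Its two-view height is consistent with that.

Next I'll move over the pile.

move_arm([
  [[0.6,-0.96,0],-1,1],
  [[0.6,-0.96,0],-1,1],
  [[0.6,-0.96,0],-1,1],
  [[0.6,-0.96,0],-1,1],
  [[0.6,-0.96,0],-1,1],
  [[0.6,-0.96,0],-1,1],
  [[0.6,-0.96,0],-1,1],
  [[0.6,-0.96,0],-1,1],
  [[0.6,-0.96,0],-1,1],
  [[0.6,-0.96,0],-1,1],
  [[0.6,-0.96,0],-1,1],
  [[0.6,-0.96,0],-1,1],
  [[0.6,-0.96,0],-1,1],
  [[0.6,-0.96,0],-1,1],
  [[0.6,-0.96,0],-1,1],
  [[0.6,-0.96,0],-1,1],
  [[0.6,-0.96,0],-1,1],
  [[0.6,-0.96,0],-1,1],
  [[0.6,-0.96,0],-1,1],
  [[0.6,-0.96,0],-1,1],
])

```text
t: 4.07
eef_pos: [498.7, 31.9, 404.9]
tcp_rot: [3.141, -0.0, 1.315]
ft_force: [-0.4, 0.4, -0.2]
opening: 1.0
grip_force: 0.0
```

Run:
```python
from h import *
T=cam('top');S=cam('side')
for a,b in (((235,285),(270,88)),((322,318),(287,125))):
    print(tri(T,(200+(a[0]-.0)/6,160+a[1]/6),S,(195+b[0]/6,180+b[1]/6)))
print(np.round(env.state()['eef_pos'],1),env.state()['tcp_rot'])
```

```text
(array([503.93580227,  43.95802079,  88.77565241]), np.float64(3.2075078587013146))
(array([490.32190545,  10.13592452,  89.53111714]), np.float64(2.692673555827988))
[500.   30.4 404.7] [3.14022194e+00 2.10109198e-04 1.31211224e+00]
```

move_arm([
  [[-0.05,0,-0.5],-0.9,1],
  [[-0.05,0,-0.5],-0.9,1],
  [[0,0,-0.5],-0.85,1],
  [[0,0,-0.5],0,1],
  [[0,0,-0.5],0,1],
  [[0,0,-0.5],0,1],
  [[0,0,0],0,1],
  [[0,0,0],0,1],
])

```text
t: 4.83
eef_pos: [494.9, 34.0, 314.7]
tcp_rot: [-3.14, 0.0, 1.108]
ft_force: [-0.5, -0.4, 0.8]
opening: 0.996
grip_force: 0.0
```

Run:
```python
from h import *
print(np.round(env.state()['eef_pos'],1),env.state()['tcp_rot'])
S=cam('side');save(S,'s1.png',(170,120,330,260),5)
T=cam('top');print(np.round(env.state()['eef_pos'],1),env.state()['tcp_rot'])
```

```text
[494.9  34.  314.7] [-3.14042360e+00  4.94908535e-04  1.10770316e+00]
[495.1  33.8 315.6] [ 3.14060980e+00 -4.10680853e-04  1.10741200e+00]
```

View pics/s1.png

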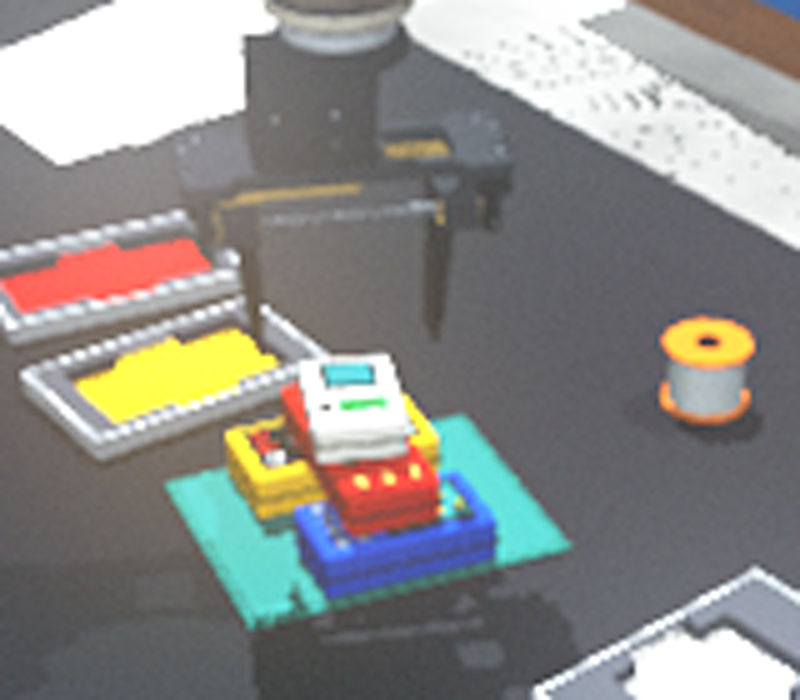

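The gripper straddles the white tester, which is at crop (355,410), and the fingers line up with its sides. I'll descend and grip.

move_arm([
  [[0.05,-0.05,-0.45],0,1],
  [[0,0,-0.45],0,1],
  [[0,0,-0.45],0,1],
  [[0,0,-0.37],0,1],
  [[0,0,0],0,0.5],
  [[0,0,0],0,0.3],
  [[0,0,0],0,-1],
  [[0,0,0],0,-1],
  [[0,0,0],0,-1],
  [[0,0,0],0,-1],
  [[0,0,0],0,-1],
  [[0,0,0],0,-1],
])

```text
t: 5.93
eef_pos: [496.6, 32.0, 263.5]
tcp_rot: [3.141, -0.0, 1.107]
ft_force: [-0.3, 0.2, 4.9]
opening: 0.566
grip_force: 30.0
```

move_arm([
  [[0,0,0.3],0,-1],
  [[0,0,0.6],0,-1],
  [[0,0,0.6],0,-1],
  [[0,0,0.6],0,-1],
  [[0.13,-0.5,0.2],-0.8,-1],
  [[0.13,-0.6,0],-0.8,-1],
  [[0.13,-0.6,0],-0.8,-1],
  [[0.13,-0.6,0],-0.8,-1],
  [[0.13,-0.6,0],-0.8,-1],
  [[0.13,-0.6,0],-0.8,-1],
  [[0.13,-0.6,0],-0.8,-1],
  [[0.13,-0.6,0],-0.8,-1],
  [[0.13,-0.6,0],-0.8,-1],
  [[0.13,-0.6,0],-0.8,-1],
  [[0.13,-0.6,0],-0.8,-1],
  [[0.13,-0.6,0],-0.8,-1],
  [[0.13,-0.6,0],-0.8,-1],
  [[0.13,-0.5,0],-0.8,-1],
  [[0.08,-0.2,0],-0.8,-1],
  [[0,0,0],-0.8,-1],
])

```text
t: 7.6
eef_pos: [553.7, -221.4, 332.5]
tcp_rot: [3.141, -0.0, 0.078]
ft_force: [0.2, 0.2, -0.8]
opening: 0.57
grip_force: 30.0
```

Run:
```python
from m import *
S=cam('side');T=cam('top')
s=env.state();print(np.round(s['eef_pos'],1),s['tcp_rot'][2],s['opening'])
from h import *
for n,z in(('lcr_meter',65),('multimeter',35),('pocket_scope',35)):
    for r in cut_out(n,T)[:1]: print(n,np.round(r['at']),round(r['confidence'],2),rect(T,r['region'],z))
h=np.hstack([cv2.resize(S['image'][190:310,230:370],None,fx=3.2,fy=3.2),cv2.resize(T['image'][160:260,190:290],(384,384))[:, :330]])
cv2.imwrite('pics/c1.png',h[...,::-1]);print(h.shape)
```

```text
[ 553.4 -220.2  332.4] 0.08106690386480131 0.5674337859060543
lcr_meter [248. 211.] 0.7 [496.857  28.819   1.28   56.234 130.155]
multimeter [220. 200.] 0.61 [509.392  76.56    2.884  59.633 117.129]
pocket_scope [268. 204.] 0.6 [491.993 -14.993   2.906  61.965 108.417]
(384, 778, 3)
```

View pics/c1.png

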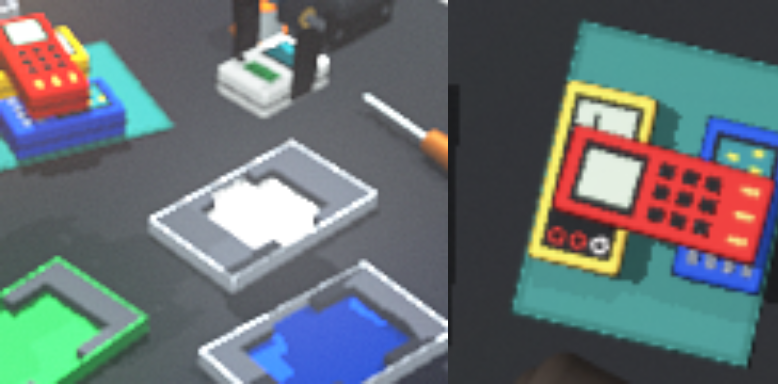

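The white tester is held level at left (270,70). The tray with the white floor is below it at (265,215). The LCR meter is now fully visible. Lowering and releasing with a small opening.

move_arm([
  [[0,0,-0.5],-0.15,-1],
  [[0,0,-0.6],0,-1],
  [[0,0,-0.6],0,-1],
  [[0,0,-0.6],0,-1],
  [[0,0,-0.6],0,-1],
  [[0,0,-0.6],0,-1],
  [[0,0,-0.4],0,-1],
  [[0,0,-0.2],0,-1],
  [[0,0,-0.1],0,-1],
  [[0,0,-0.07],0,-1],
  [[0,0,0],0,-1],
  [[0,0,0],0,0.3],
  [[0,0,0],0,0.3],
  [[0,0,0],0,0.3],
  [[0,0,0],0,0.3],
])

```text
t: 9.1
eef_pos: [553.6, -220.0, 204.5]
tcp_rot: [3.141, -0.001, 0.071]
ft_force: [-0.2, -0.1, 0.7]
opening: 0.646
grip_force: 0.0
```

move_arm([
  [[0,0,0.3],0,0.3],
  [[0,0,0.8],0,0.3],
  [[0,0,0.9],0,1],
  [[0,0,0.9],0,1],
  [[0,0,0.8],0,1],
  [[-0.125,0.55,0],1,1],
  [[-0.125,0.55,0],1,1],
  [[-0.125,0.55,0],1,1],
  [[-0.125,0.55,0],1,1],
  [[-0.125,0.55,0],1,1],
  [[-0.125,0.55,0],1,1],
  [[-0.125,0.55,0],1,1],
  [[-0.125,0.55,0],1,1],
  [[-0.125,0.55,0],1,1],
  [[-0.125,0.55,0],1,1],
  [[-0.125,0.55,0],1,1],
  [[-0.125,0.55,0],1,1],
  [[-0.125,0.55,0],1,1],
  [[-0.125,0.55,0],1,1],
  [[-0.125,0.55,0],1,1],
])

```text
t: 10.77
eef_pos: [497.0, 28.3, 315.9]
tcp_rot: [3.141, -0.0, 1.275]
ft_force: [-0.6, -0.1, 0.4]
opening: 1.001
grip_force: 0.0
```

Run:
```python
from m import *
S=cam('side');T=cam('top')
s=env.state();print(np.round(s['eef_pos'],1),s['tcp_rot'][2],s['opening'])
for r in cut_out('component_tester',T)[:1]: print(np.round(r['at']),rect(T,r['region'],32))
h=np.hstack([cv2.resize(S['image'][140:300,200:360],(400,400)),cv2.resize(T['image'][140:240,290:390],(400,400))])
cv2.imwrite('pics/c2.png',h[...,::-1])
```

```text
[496.7  29.1 315.8] 1.2748486734724516 1.0026792023950264
[346. 187.] [ 5.51059e+02 -2.16298e+02  8.00000e-02  6.06220e+01  7.99400e+01]
```

View pics/c2.png

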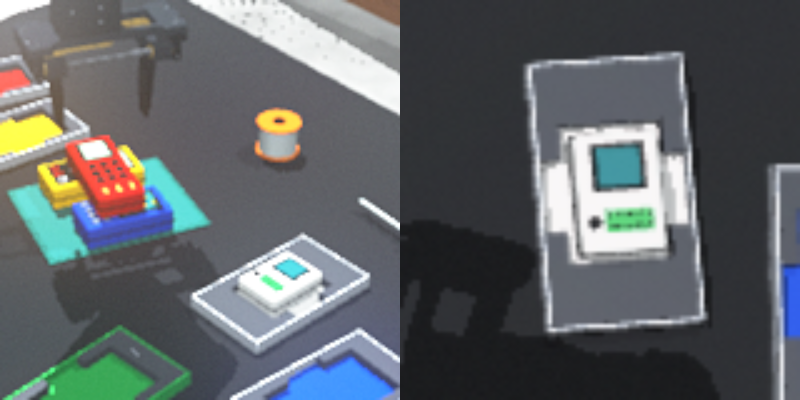

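The white tester lies squarely in its recess, at right (620,190). The gripper is above the LCR meter, at left (105,175). I'll descend and grip it.

move_arm([
  [[0,0,-0.5],0,1],
  [[0,0,-0.5],0,1],
  [[0,0,-0.5],0,1],
  [[0,0,-0.5],0,1],
  [[0,0,-0.5],0,1],
  [[0,0,-0.25],0,1],
  [[0,0,0],0,0.5],
  [[0,0,0],0,0.3],
  [[0,0,0],0,-1],
  [[0,0,0],0,-1],
  [[0,0,0],0,-1],
  [[0,0,0],0,-1],
  [[0,0,0],0,-1],
  [[0,0,0],0,-1],
])

```text
t: 12.08
eef_pos: [497.4, 27.6, 233.0]
tcp_rot: [3.141, -0.0, 1.271]
ft_force: [-0.4, 0.3, 5.6]
opening: 0.588
grip_force: 30.0
```

Run:
```python
from m import *
S=cam('side');T=cam('top')
print(tri(T,(344.75,181.5),S,(317.2,247.2)))
```

```text
(array([ 569.27044939, -221.11258317,   27.51235911]), np.float64(3.6900247917319344))
```

move_arm([
  [[0,0,0.3],0,-1],
  [[0,0,0.6],0,-1],
  [[0,0,0.6],0,-1],
  [[0,0,0.6],0,-1],
  [[0.05,0.5,0.2],0.9,-1],
  [[0.05,0.65,0],0.9,-1],
  [[0.05,0.65,0],0.9,-1],
  [[0.05,0.65,0],0.9,-1],
  [[0.05,0.65,0],0.9,-1],
  [[0.05,0.65,0],0.9,-1],
  [[0.05,0.65,0],0.9,-1],
  [[0.05,0.65,0],0.9,-1],
  [[0.05,0.65,0],0.9,-1],
  [[0.05,0.65,0],0.9,-1],
  [[0.05,0.65,0],0.9,-1],
  [[0.05,0.65,0],0.9,-1],
  [[0.05,0.65,0],0.9,-1],
  [[0.05,0.65,0],0.9,-1],
  [[0.05,0.65,0],0.9,-1],
  [[0.05,0.65,0],0.9,-1],
])

```text
t: 13.85
eef_pos: [521.1, 336.0, 301.7]
tcp_rot: [-3.141, -0.0, 2.426]
ft_force: [0.7, 0.1, -3.2]
opening: 0.583
grip_force: 30.0
```

move_arm([
  [[0.05,0.65,0],0.9,-1],
  [[0.05,0.4,0],0.9,-1],
  [[0,0,0],0.9,-1],
  [[0,0,0],0.9,-1],
  [[0,0,0],0.9,-1],
  [[0,0,0],0,-1],
  [[0,0,0],0,-1],
])

```text
t: 14.43
eef_pos: [524.2, 366.5, 301.6]
tcp_rot: [-3.141, -0.0, 2.781]
ft_force: [0.4, 0.5, -3.1]
opening: 0.587
grip_force: 30.0
```

Run:
```python
from m import *
S=cam('side');T=cam('top')
s=env.state();print(np.round(s['eef_pos'],1),s['tcp_rot'],s['opening'])
for n,z in(('multimeter',35),('pocket_scope',35)):
    for r in cut_out(n,T)[:1]: print(n,np.round(r['at']),round(r['confidence'],2),rect(T,r['region'],z))
h=np.hstack([cv2.resize(S['image'][110:230,140:260],(400,400)),cv2.resize(T['image'][160:260,190:290],(400,400))])
cv2.imwrite('pics/c3.png',h[...,::-1])
```

```text
[524.3 366.5 301.6] [-3.14142772e+00 -2.39480679e-04  2.78047136e+00] 0.5851062219158507
multimeter [227. 208.] 0.62 [508.701  75.414   2.934  61.628 121.047]
pocket_scope [265. 215.] 0.89 [490.398 -14.282   2.889  62.745 107.698]
```

View pics/c3.png

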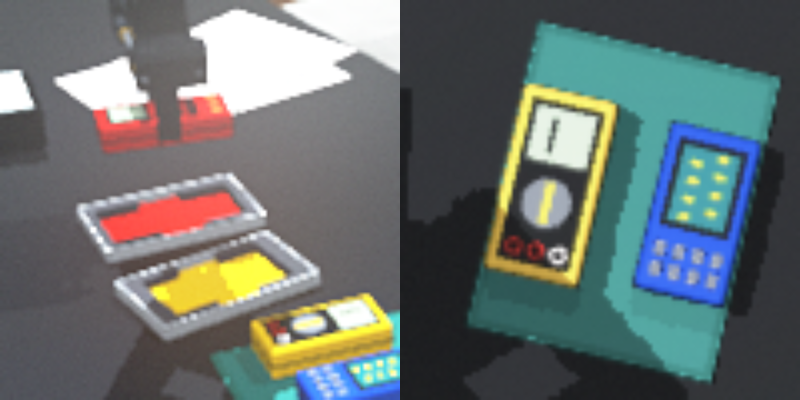

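The LCR meter is held level over the red tray, at left (165,120). The multimeter and scope lie undisturbed, at right (550,185) and (700,215).

move_arm([
  [[0,0.16,0],1,-1],
  [[0,0,0],1,-1],
  [[0,0,0],0.25,-1],
  [[0,0,-0.4],0,-1],
  [[0,0,-0.6],0,-1],
  [[0,0,-0.6],0,-1],
  [[0,0,-0.6],0,-1],
  [[0,0,-0.5],0,-1],
  [[0,0,-0.3],0,-1],
  [[0,0,-0.15],0,-1],
  [[0,0,-0.1],0,-1],
  [[0,0,0],0,-1],
  [[0,0,0],0,-1],
])

```text
t: 15.72
eef_pos: [524.5, 371.4, 204.6]
tcp_rot: [3.141, 0.001, 2.962]
ft_force: [0.6, -0.3, -2.8]
opening: 0.585
grip_force: 30.0
```

move_arm([
  [[0,0,-0.08],0,-1],
  [[0,0,0],0,-1],
  [[0,0,0],0,0.35],
  [[0,0,0],0,0.35],
  [[0,0,0],0,0.35],
  [[0,0,0],0,0.35],
  [[0,0,0.3],0,0.35],
  [[0,0,0.8],0,0.35],
  [[0,0,0.9],0,0.5],
  [[0,0,0.9],0,0.5],
  [[-0.05,-0.95,0.3],0,0.5],
  [[-0.05,-0.95,0],0,0.5],
  [[-0.05,-0.95,0],0,0.5],
  [[-0.05,-0.95,0],0,0.5],
  [[-0.05,-0.95,0],0,0.5],
  [[-0.05,-0.95,0],0,0.5],
  [[-0.05,-0.95,0],-0.25,0.5],
  [[-0.05,-0.95,0],-0.25,0.5],
  [[-0.05,-0.95,0],0,0.5],
  [[-0.05,-0.95,0],0,0.5],
])

```text
t: 17.38
eef_pos: [509.0, 85.1, 298.4]
tcp_rot: [3.141, 0.001, 2.923]
ft_force: [-0.4, 0.4, -1.6]
opening: 0.749
grip_force: 0.0
```

Run:
```python
from m import *
S=cam('side');T=cam('top')
s=env.state();print(np.round(s['eef_pos'],1),s['tcp_rot'],s['opening'])
r=cut_out('lcr_meter',T)[:1]
q=cut_out('lcr_meter',S)[:1]
for r in r: print(np.round(r['at']),rect(T,r['region'],34))
if q: print(tri(T,r['at'],S,q[0]['at']))
h=np.hstack([cv2.resize(S['image'][110:230,140:260],(400,400)),cv2.resize(T['image'][150:250,60:160],(400,400))])
cv2.imwrite('pics/c4.png',h[...,::-1])
```

```text
[509.2  83.5 298.4] [-3.14153216e+00  5.46801393e-04  2.91964796e+00] 0.7500473516372248
[110. 202.] [523.232 367.728   2.96   60.978 131.406]
(array([523.83099806, 367.00457831,  22.0279744 ]), np.float64(3.017891027616224))
```

View pics/c4.png

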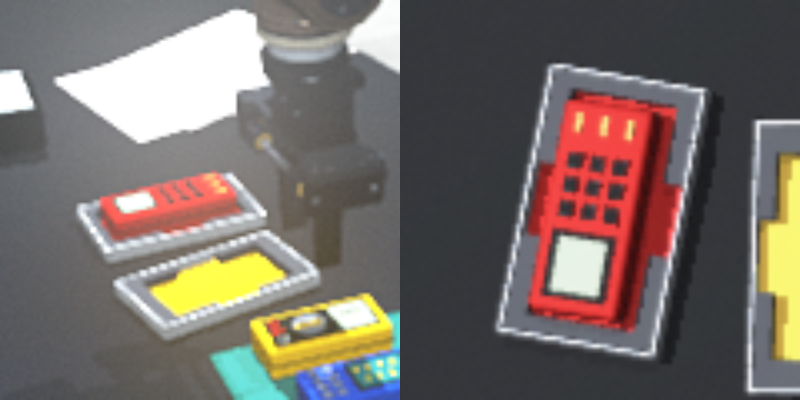

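The LCR meter lies flat in the red tray, at right (600,210). Next I'll grip the multimeter.

move_arm([
  [[0,-0.27,0],0,0.5],
  [[0,0,-0.4],0,0.5],
  [[0,0,-0.6],0,0.5],
  [[0,0,-0.6],0,0.5],
  [[0,0,-0.6],0,0.5],
  [[0,0,-0.5],0,0.5],
  [[0,0,-0.35],0,0.5],
  [[0,0,-0.15],0,0.5],
  [[0,0,0],0,0.5],
  [[0,0,0],0,-1],
  [[0,0,0],0,-1],
  [[0,0,0],0,-1],
  [[0,0,0],0,-1],
  [[0,0,0],0,-1],
  [[0,0,0],0,-1],
])

```text
t: 18.83
eef_pos: [509.4, 78.3, 202.4]
tcp_rot: [3.141, 0.001, 2.923]
ft_force: [-2.3, 0.6, 6.7]
opening: 0.633
grip_force: 30.0
```

move_arm([
  [[0,0,0.3],0,-1],
  [[0,0,0.6],0,-1],
  [[0,0,0.6],0,-1],
  [[0,0,0.6],0,-1],
  [[-0.06,0.5,0.2],0.3,-1],
  [[-0.06,0.6,0],0.3,-1],
  [[-0.06,0.6,0],0.3,-1],
  [[-0.06,0.6,0],0.3,-1],
  [[-0.06,0.6,0],0.3,-1],
  [[-0.06,0.6,0],0.3,-1],
  [[-0.06,0.6,0],0.3,-1],
  [[-0.06,0.5,0],0.3,-1],
  [[-0.06,0.3,0],0.2,-1],
  [[0,0,0],0,-1],
  [[0,0,0],0,-1],
])

```text
t: 20.08
eef_pos: [492.9, 225.2, 270.9]
tcp_rot: [-3.142, -0.0, 3.131]
ft_force: [0.6, -0.4, -1.5]
opening: 0.626
grip_force: 30.0
```

Run:
```python
from h import *
T=cam('top');s=env.state();print(np.round(s['eef_pos'],1),s['tcp_rot'],s['opening'])
```

```text
[493.1 224.8 270.8] [-3.14153038e+00 -1.37175153e-04  3.13023387e+00] 0.6271633669688546
```

move_arm([
  [[0,0.07,-0.3],0,-1],
  [[0,0,-0.5],0,-1],
  [[0,0,-0.5],0,-1],
  [[0,0,-0.4],0,-1],
  [[0,0,-0.25],0,-1],
  [[0,0,-0.15],0,-1],
  [[0,0,-0.1],0,-1],
  [[0,0,-0.07],0,-1],
  [[0,0,0],0,-1],
  [[0,0,0],0,-1],
])

```text
t: 20.97
eef_pos: [493.2, 227.2, 203.4]
tcp_rot: [3.141, 0.001, 3.131]
ft_force: [-2.5, -2.3, 5.0]
opening: 0.634
grip_force: 30.0
```

move_arm([
  [[0,0,0],0,0.4],
  [[0,0,0],0,0.4],
  [[0,0,0],0,0.4],
  [[0,0,0],0,0.4],
  [[0,0,0.3],0,0.4],
  [[0,0,0.8],0,0.4],
  [[0,0,0.9],0,0.4],
  [[0,0,0.9],0,0.4],
  [[0,-0.67,0.3],-0.25,0.5],
  [[0,-0.67,0],-0.25,0.5],
  [[0,-0.67,0],-0.25,0.5],
  [[0,-0.67,0],-0.25,0.5],
  [[0,-0.67,0],-0.25,0.5],
  [[0,-0.67,0],-0.25,0.5],
  [[0,-0.67,0],-0.25,0.5],
  [[0,-0.67,0],-0.25,0.5],
  [[0,-0.67,0],-0.25,0.5],
  [[0,-0.67,0],-0.25,0.5],
  [[-0.05,-0.67,0],-0.25,0.5],
  [[0,-0.67,0],-0.25,0.5],
])

```text
t: 22.63
eef_pos: [491.3, -14.8, 299.2]
tcp_rot: [3.141, 0.0, 2.89]
ft_force: [0.0, 0.6, -0.1]
opening: 0.751
grip_force: 0.0
```

Run:
```python
from m import *
S=cam('side');T=cam('top')
s=env.state();print(np.round(s['eef_pos'],1),s['tcp_rot'],s['opening'])
r=cut_out('multimeter',T)[:1]
for r in r: print(np.round(r['at']),rect(T,r['region'],36))
h=np.hstack([cv2.resize(S['image'][130:250,150:270],(400,400)),cv2.resize(T['image'][150:270,120:240],(400,400))])
cv2.imwrite('pics/c5.png',h[...,::-1])
```

```text
[491.7 -15.7 299.1] [3.14158688e+00 7.40477106e-04 2.88777263e+00] 0.7518034961146588
[165. 212.] [495.271 226.141   3.13   64.05  115.95 ]
```

View pics/c5.png

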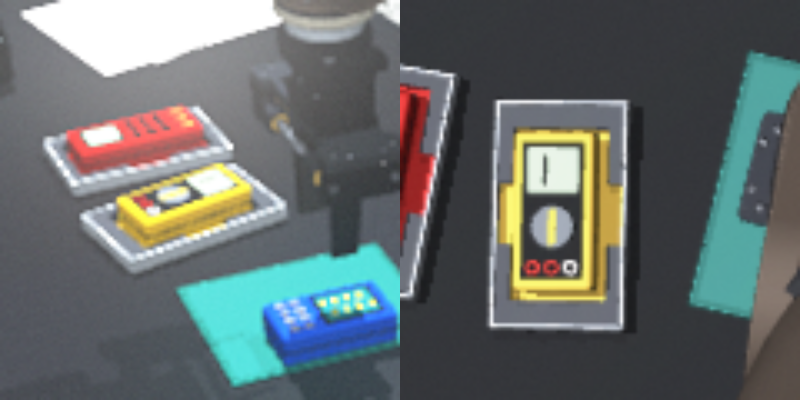

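The multimeter is seated in the yellow tray, at right (557,210). The scope, at left (335,315), is last and now free-standing.

move_arm([
  [[0,0,-0.4],0,0.5],
  [[0,0,-0.6],0,0.5],
  [[0,0,-0.6],0,0.5],
  [[0,0,-0.6],0,0.5],
  [[0,0,-0.5],0,0.5],
  [[0,0,-0.35],0,0.5],
  [[0,0,-0.17],0,0.5],
  [[0,0,0],0,0.5],
  [[0,0,0],0,-1],
  [[0,0,0],0,-1],
  [[0,0,0],0,-1],
  [[0,0,0],0,-1],
  [[0,0,0],0,-1],
  [[0,0,0],0,-1],
])

```text
t: 23.95
eef_pos: [491.7, -13.7, 202.7]
tcp_rot: [3.141, 0.001, 2.891]
ft_force: [0.9, 2.5, 7.5]
opening: 0.607
grip_force: 30.0
```

move_arm([
  [[0,0,0.3],0,-1],
  [[0,0,0.6],0,-1],
  [[0,0,0.6],0,-1],
  [[0,0,0.6],0,-1],
  [[-0.1,-0.6,0.2],0.2,-1],
  [[-0.1,-0.75,0],0.2,-1],
  [[-0.1,-0.75,0],0.2,-1],
  [[0,-0.75,0],0.2,-1],
  [[0,-0.75,0],0.2,-1],
  [[0,-0.75,0],0.2,-1],
  [[0,-0.75,0],0.2,-1],
  [[0,-0.75,0],0.2,-1],
  [[0,-0.75,0],0.2,-1],
  [[0,-0.75,0],0.2,-1],
  [[0,-0.75,0],0.2,-1],
  [[0,-0.75,0],0.2,-1],
  [[0,-0.75,0],0.2,-1],
  [[0,-0.75,0],0.2,-1],
  [[0,-0.75,0],0.2,-1],
  [[0,-0.6,0],0,-1],
])

```text
t: 25.62
eef_pos: [482.3, -366.4, 271.6]
tcp_rot: [-3.141, 0.0, 3.131]
ft_force: [-0.2, 0.0, -2.3]
opening: 0.609
grip_force: 30.0
```

move_arm([
  [[0,0,0],0,-1],
  [[0,0,0],0,-1],
])

```text
t: 25.78
eef_pos: [482.2, -365.3, 271.2]
tcp_rot: [3.141, -0.0, 3.129]
ft_force: [-0.8, 1.0, -2.3]
opening: 0.609
grip_force: 30.0
```

Run:
```python
from h import *
T=cam('top');s=env.state();print(np.round(s['eef_pos'],1),s['tcp_rot'],s['opening'])
```

```text
[ 482.3 -364.5  271.1] [ 3.14092754e+00 -4.82443330e-04  3.13007992e+00] 0.6094501014152103
```

move_arm([
  [[0.02,-0.16,-0.3],0,-1],
  [[0,0,-0.5],0,-1],
  [[0,0,-0.5],0,-1],
  [[0,0,-0.4],0,-1],
  [[0,0,-0.25],0,-1],
  [[0,0,-0.15],0,-1],
  [[0,0,-0.1],0,-1],
  [[0,0,-0.07],0,-1],
  [[0,0,0],0,-1],
  [[0,0,0],0,-1],
])

```text
t: 26.67
eef_pos: [483.3, -369.6, 203.7]
tcp_rot: [-3.141, 0.001, 3.131]
ft_force: [-0.4, 2.3, 5.0]
opening: 0.608
grip_force: 30.0
```

move_arm([
  [[0,0,0],0,0.4],
  [[0,0,0],0,0.4],
  [[0,0,0],0,0.4],
  [[0,0,0],0,0.4],
  [[0,0,0.3],0,0.4],
  [[0,0,0.8],0,0.4],
  [[0,0,0.9],0,0.4],
  [[0,0,0.9],0,0.4],
  [[0,0,0.9],0,0.4],
  [[0,0.9,0],0,0.5],
  [[0,0.9,0],0,0.5],
  [[0,0.9,0],0,0.5],
  [[0,0.9,0],0,0.5],
  [[0,0.9,0],0,0.5],
  [[0,0.9,0],0,0.5],
  [[0,0.9,0],0,0.5],
  [[0,0.9,0],0,0.5],
  [[0,0.9,0],0,0.5],
  [[0,0.9,0],0,0.5],
  [[0,0,0],0,0.5],
])

```text
t: 28.33
eef_pos: [482.7, -96.3, 317.5]
tcp_rot: [3.141, -0.0, 3.133]
ft_force: [0.0, -0.0, -0.8]
opening: 0.75
grip_force: 0.0
```

Run:
```python
from m import *
S=cam('side');T=cam('top')
for n,z in(('multimeter',36),('pocket_scope',36),('lcr_meter',34),('component_tester',32)):
    for r in cut_out(n,T)[:1]: print(n,rect(T,r['region'],z))
h=np.hstack([cv2.resize(S['image'][210:350,270:410],(400,400)),cv2.resize(T['image'][140:270,300:430],(400,400))])
cv2.imwrite('pics/c6.png',h[...,::-1])
```

```text
multimeter [4.95263e+02 2.25314e+02 1.00000e-03 6.16950e+01 1.16528e+02]
pocket_scope [ 482.934 -362.833    3.128   65.069  101.92 ]
lcr_meter [521.923 368.165   2.994  65.031 132.166]
component_tester [ 568.95  -214.654    1.544   45.438   55.343]
```

View pics/c6.png

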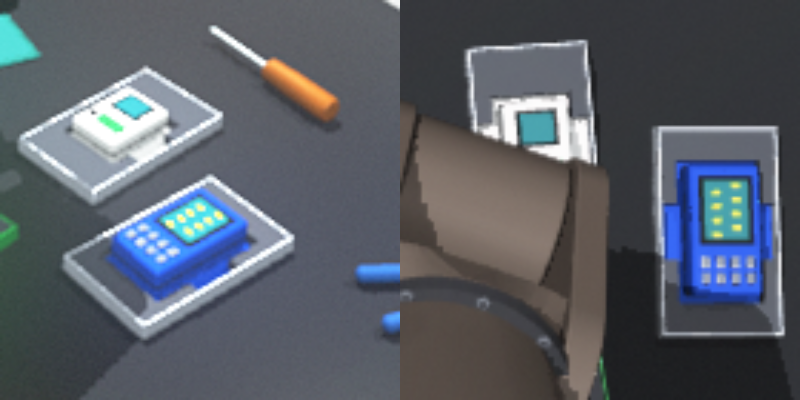

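Both right-hand trays show their testers lying flat inside the recess: the scope at left (180,230), the white tester at left (120,120). All four are placed and the arm is clear, so I'm handing in.

```bash
python3 -c "
from cell import env
print(env.job_done())"
```

```text
the job is handed in; nothing more can be done
None
```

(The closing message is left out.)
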